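# Tip a flush serving tile out of its plinth and lay it in the wash tray

### The arm

A 6-joint arm with a two-finger parallel gripper is mounted at the origin on the work surface. World frame = base frame: x ahead of the robot, y to its left, z up, the work surface at z = 0. Lengths are in m, angles in rad, forces in N, time in s.
With the tool pointing down it reaches from about 0.275 to 0.75 m from the base axis. Payload 10.2 kg.
Tool frame: the origin (TCP) lies on the centre line of the jaws, within the pads' length; the fingertips stand 25 mm ahead of it and the grasp point (between the pads) lies 6 mm ahead of it (ctrl.tips_ahead is the distance from the TCP to the fingertips, in m); z points along the fingers, y is the line along which they close (so a half turn about z gives the same grasp; the last joint's range is limited). The gripper opens to 85 mm and grips with 20 to 120 N. Pads are 22 mm wide; open, the fingers measure 114 mm over their backs; the gripper's body (76 mm by 85 mm) begins 54 mm behind the grasp point. The pads swing forward as they close: fully open they stand 13 mm farther back than shut.
Start: joints at [-1.566, 0.313, 1.498, -0, 1.331, -0.223], TCP at [0.119, -0.511, 0.256] pointing down, gripper open.
Joint ranges: [-2.94, 2.94], [-0.97, 2.17], [0.19, 2.56], [-1.23, 4.37], [0.02, 3.11], [-2.88, 2.88]. Speed limits (rad/s): [2.39, 2.39, 3.01, 3.14, 3.14, 3.14].

### API

Orientations are given as a unit quaternion [x, y, z, w].
In Python, from workcell import ctrl gives the robot as it stands. The module is installed in compiled form; this text tells all that it offers. Calls block until the motion is done:
- ctrl.movep(position, orientation): joint-space move of the TCP to a pose.
- ctrl.move_straight(position, speed=0.15, frame=None): straight line of the TCP; frame=None keeps the orientation; speed is the mean speed in m/s.
- ctrl.set_joints(angles): joint-space move.
- ctrl.move_gripper(opening, force=None): opening from 0.0 (shut) to 1.0 (fully open); force is the grip in N (None keeps the last); returns when the fingers have stopped.
- ctrl.wait(seconds).
- ctrl.ik(position, orientation): joint angles nearest the present ones, or None.
- ctrl.sense(): the state.
- ctrl.read_camera(name): name is "scene" or "side" or "wrist"; returns a dict with "pixels" (480x640x3 uint8, blue, green, red), "vertical_fov" (degrees; the focal length in pixels is half the picture's height over the tangent of half this angle, whatever the lens; pixels are square), "cx", "cy" (the principal point, pixels), "k1" (the pictures are not rectified: a ray, as slopes to the right and down, at radius r is drawn at 1 + k1 r^2 times it, then the intrinsics apply), "extrinsics" (4x4, takes a point from camera to world coordinates); the wrist camera has in their place "mount" (4x4, takes a point from camera to tool coordinates, whose origin is the TCP and whose axes are the flange's). Camera axes: x right, y down, z forward; pixel columns grow to the right and rows downward; lengths in m; the calibration is good to about 2 mm. A picture is of the moment at which its call begins: read the wrist's pose just before it. There is no depth.
A pose or a line that the arm cannot do raises ctrl.PlanningError and nothing moves.
- ctrl.finish_job(): hands the job in, once; it reports no verdict.
The state is a dict: "t": time; "joints": joint angles; "joint_vel": joint speeds; "effort": joint torques, N m; "tool_pos": TCP position; "tool_rot": TCP orientation; "ft_force": force on the tool from outside, world axes, zero at the start; "torque": the same for the moment, N m; "finger_gap": opening from 0.0 (shut) to 1.0 (fully open).
Only numpy, scipy, OpenCV 4.12 (cv2) and the standard library are available. Lean on these libraries where they do the work, as an engineer would, in place of code of your own. Each camera call takes 0.05 s, during which the arm holds its last target. There are 200 camera calls.

### The job

The white serving tile lies flush in the dark wooden plinth on the bakery counter: press one end down so that the other tips up, take the tile by its raised end and lay it flat in the steel wash tray, without dropping it. Only one of the two ends gives and it cannot be seen which, so feel for it with light presses and never force an end that does not give. Leave the things standing about where they are.

Things in the scene. Friction and masses are not known exactly. Their poses are not given: they have to be found in the camera images.
- tile_mid (a point): Centre (half-way up) of the loose white ceramic tile, 160 mm long (x) x 60 mm wide (y) x 12 mm thick (z, up), some 280 g. At the start level, its top flush with the plinth's top, 3 mm gap at each long side and 4 mm at each end: it cannot be gripped. While level in its well it must not be pressed with more than 40 N; 10 N is plenty. Tipped, it is gripped across its width by the raised end.
- tile: The same tile; origin at the centre of its underside, axes as above. It rests on a hidden stiff rocker, pivot at this origin, across the width: 3 to 5 N near the giving end turns it and it stays where left. Under one end (+x or -x, varies) a hidden stiff rubber pad bears the tile: that end gives less than 4 mm at 20 N. A raised end pressed down goes back to level.
- well (a point): Point on the plinth's top face, centre of its well (168 x 66 mm, x along its length, z up). Fixed block of dark wood, 260 (x) x 150 (y) mm, top 50 mm above the table. The tile's giving end, pressed 20 mm from its end, sinks 16 mm till the rocker stops at 0.28 rad; then 16 mm from the raised end the tile's underside is some 6 mm above the plinth's top.
- tray_in (a point): Centre of the inner floor (5 mm above the table) of the fixed, empty, open steel wash tray, 260 mm (x) x 200 mm (y) outside, walls 5 mm thick, rim 30 mm above the table, z up.
- jar: Amber jar with a brass lid, 56 mm across, 75 mm tall; loose bystander; origin at the centre of its underside.
- shaker: White sugar shaker, 52 mm across, 120 mm tall; loose bystander; origin at the centre of its underside.
- bowl: White bowl, 100 mm across, 50 mm tall; loose bystander; origin at the centre of its underside.
- mug: Blue mug, 76 mm across, 85 mm tall; loose bystander; origin at the centre of its underside.
- spatula: Spatula lying on the table, 260 mm long, handle to its -x; loose bystander; origin on its underside about half-way along.
Mind the look-alikes: they are no part of the job. Of the things like the tile, leave any that is blue, purple or red; of the rest the larger one is meant.

How it is judged:
On the way, in this order (a step that is already met when the one before it is completed fails the run):
1. the tile is tipped in its well: more than 0.2 rad (11 degrees) off level, its middle still over the well (horizontal distance between tile_mid and well below 0.025 m and angle between tile_mid's own z axis and vertical above 0.2 rad), for 0.2 s.
2. the tile is lifted right out, its middle more than 25 mm above the plinth's top (z of tile_mid in the frame of well above 0.025 m), for 0.1 s.
At the end, for the whole second after the job is handed in: The tile lies flat on the tray's floor, top side up (within 0.06 rad of level, its centre less than 12 mm above the floor, so within the walls), released and at rest (x of tile_mid in the frame of tray_in between -0.1 and 0.1 m and y of tile_mid in the frame of tray_in between -0.07 and 0.07 m and z of tile_mid in the frame of tray_in below 0.012 m and angle between tile_mid's own z axis and vertical below 0.06 rad and linear speed of tile below 0.02 m/s); the robot touches nothing.
It fails at once if the tile, level in its well, is pressed with more than 40 N (horizontal distance between tile_mid and well below 0.025 m and angle between tile_mid's own z axis and vertical below 0.05 rad and z of tile_mid in the frame of well below 0 m and contact force between the fingers and tile above 40 N).
It fails at once if the tile is dropped: falls free over the tray with its middle more than 40 mm above the tray's floor (horizontal distance between tile_mid and tray_in below 0.15 m and z of tile_mid in the frame of tray_in above 0.04 m and contact force between tile and anything else below 0.05 N).
It fails at once if a bystander (jar, shaker, bowl, mug, spatula) is moved by more than 30 mm (distance of any of jar, shaker, bowl, mug, spatula from where it was at the start of the episode above 0.03 m).
It also fails if it takes over 59 s, if anything falls off the work surface, if the arm or the gripper's body presses on something with over 40 N, if the wrist force passes 120 N, or if a joint passes its speed limit or range.

## Working session

There is one attempt and no reset: what is moved stays moved. The work goes in short steps, each a Python script; the robot and the scene stay as the last script left them, time stands still between calls to the robot, and variables do not carry over. Pictures are saved under pics/ and viewed, on a budget of 10 in all, crops included, one or two more only if the job needs it, and the job is handed in when it is done.

```bash
mkdir -p pics
cat > h.py <<'E'
import numpy as np, cv2
from workcell import ctrl
from scipy.spatial.transform import Rotation as R
def snap(name,fn):
    s=ctrl.sense(); c=ctrl.read_camera(name); cv2.imwrite('pics/'+fn,c['pixels'])
    if 'mount' in c:
        T=np.eye(4);T[:3,:3]=R.from_quat(s['tool_rot']).as_matrix();T[:3,3]=s['tool_pos'];c['E']=T@np.array(c['mount'])
    else: c['E']=np.array(c['extrinsics'])
    f=240/np.tan(np.radians(c['vertical_fov'])/2)
    np.savez('pics/'+fn[:-4]+'.npz',E=c['E'],f=f,cx=c['cx'],cy=c['cy'],k1=c['k1'])
    return c
def pix2w(fn,pts,z):
    d=np.load('pics/'+fn+'.npz');E=d['E'];out=[]
    for (u,v) in pts:
        p=np.array([(u-d['cx'])/d['f'],(v-d['cy'])/d['f']]);q=p.copy()
        for _ in range(30): q=p/(1+d['k1']*(q@q))
        r=E[:3,:3]@np.array([q[0],q[1],1]);o=E[:3,3]
        out.append(o+r*(z-o[2])/r[2])
    return np.array(out)
E
python3 - <<'E'
from h import *
for n in('scene','side','wrist'):
    c=snap(n,n+'0.png'); print(n,c['E'].round(3).tolist(),c['k1'],c['vertical_fov'])
s=ctrl.sense();print(s['tool_rot'],s['t'],ctrl.tips_ahead,s['ft_force'])
E
```

```text
scene [[-0.394, 0.697, -0.599, 1.269], [0.919, 0.299, -0.256, 0.408], [0.0, -0.651, -0.759, 1.045], [0.0, 0.0, 0.0, 1.0]] -0.13350092005388062 52.050298057887254
side [[-0.682, -0.482, 0.55, -0.504], [-0.731, 0.432, -0.528, 1.038], [0.017, -0.762, -0.647, 1.224], [0.0, 0.0, 0.0, 1.0]] -0.04776689596387642 45.897837944551476
wrist [[0.226, -0.924, -0.307, 0.197], [-0.974, -0.215, -0.07, -0.492], [-0.001, 0.315, -0.949, 0.374], [0.0, 0.0, 0.0, 1.0]] -0.0779270297837427 58.84019406845341
[ 9.93520727e-01  1.13650086e-01  5.11238673e-05 -4.68742687e-04] 0.15 0.025 [ 0.46197502 -0.72778707  0.14262577]
```

View pics/scene0.png

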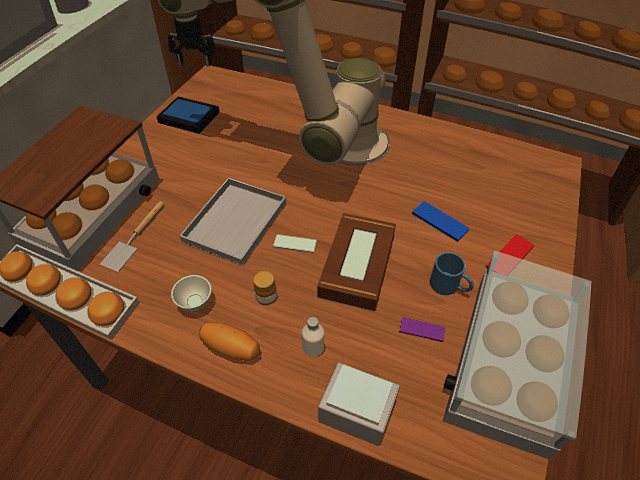

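View pics/side0.png

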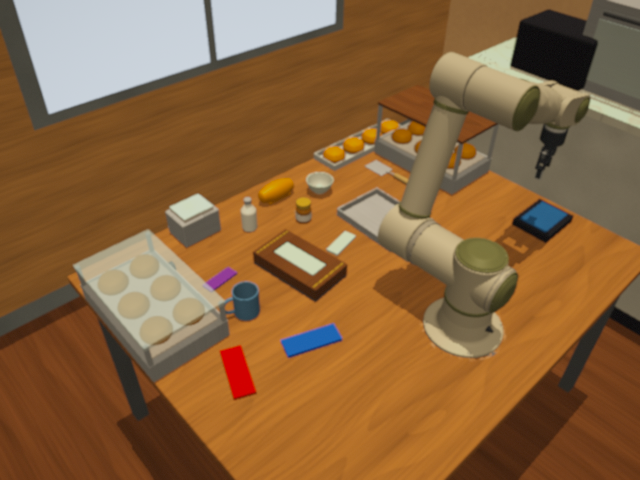

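The scene shows these whitish candidates:
- the tile in the dark plinth at (358,254)
- a smaller white one loose on the table at (295,243)
- a box lid at (360,395)
- blue (440,220), purple (422,329) and red (512,255) look-alikes

The one in the plinth fits: it is white, it is the larger, and it sits in the well. The tray is at (235,220).

Run:
```python
from h import *
def meas(fn,roi,z,name):
    im=cv2.imread('pics/'+fn+'.png');x0,y0,x1,y1=roi
    c=im[y0:y1,x0:x1].astype(int)
    m=((c.min(2)>130)).astype(np.uint8)
    cs,_=cv2.findContours(m,cv2.RETR_EXTERNAL,cv2.CHAIN_APPROX_NONE);k=max(cs,key=cv2.contourArea)[:,0]+[x0,y0]
    w=pix2w(fn,k,z)[:,:2]; r=cv2.minAreaRect((w*1000).astype(np.float32)); print(fn,name,r,len(k))
meas('scene0',(325,220,390,295),.05,'tile'); meas('side0',(265,235,335,285),.05,'tile')
print('tray rim',pix2w('scene0',[(231,180),(285,198),(240,262),(182,235)],.03).round(3).tolist())
print('plinth',pix2w('scene0',[(342,215),(395,223),(381,299),(320,290)],.05).round(3).tolist())
for n,p,z in[('jar',(264,277),.075),('shaker',(313,323),.12),('mug',(449,262),.085),('bowl',(191,290),.05),('decoy',(295,243),.01),('spat',(150,217),.01)]: print(n,pix2w('scene0',[p],z).round(3)[0])
im=cv2.imread('pics/scene0.png')[165:345,165:475]
cv2.imwrite('pics/crop0.png',cv2.resize(im,None,fx=2.55,fy=2.55,interpolation=cv2.INTER_CUBIC))
```

```text
scene0 tile ((489.233642578125, 190.79751586914062), (159.23638916015625, 58.90863800048828), 7.005790710449219) 132
side0 tile ((487.8273010253906, 193.8542938232422), (162.17550659179688, 61.13608169555664), 6.937150955200195) 99
tray rim [[0.356, -0.268, 0.03], [0.362, -0.082, 0.03], [0.623, -0.088, 0.03], [0.604, -0.282, 0.03]]
plinth [[0.378, 0.102, 0.05], [0.349, 0.248, 0.05], [0.601, 0.291, 0.05], [0.635, 0.145, 0.05]]
jar [0.669 0.011 0.075]
shaker [0.765 0.183 0.12 ]
mug [0.454 0.417 0.085]
bowl [ 0.761 -0.148  0.05 ]
decoy [0.492 0.01  0.01 ]
spat [ 0.57  -0.424  0.01 ]
```

View pics/crop0.png

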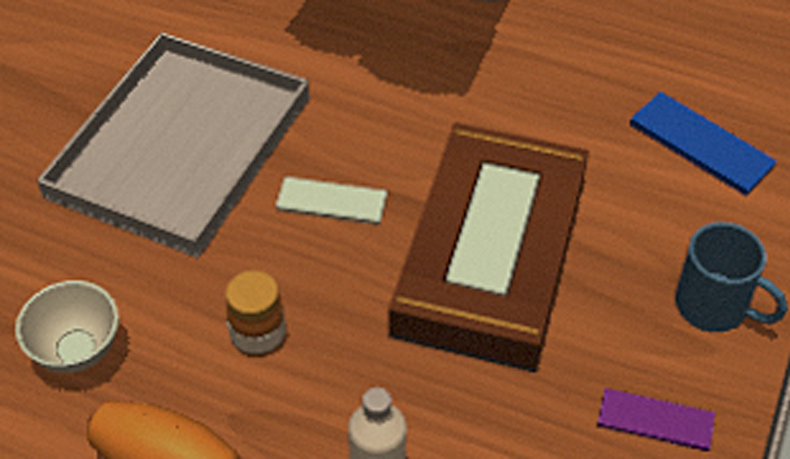

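The crop confirms the white tile in the plinth well, at crop pixel (493,228). The smaller white one at crop (331,199) lies loose on the table. I'll move over the tile, refine with the wrist camera, and shut the gripper.

```bash
cat >> h.py <<'E'
def quat(yaw,tilt=0): # tool x along yaw dir, z down; tilt about tile y axis (world, +: z axis leans)
    return (R.from_euler('z',yaw)*R.from_euler('y',tilt)*R.from_euler('x',np.pi)).as_quat()
YAW=np.radians(7)
E
python3 - <<'E'
from h import *
print([ctrl.ik([.49,.19,.25],quat(y)) for y in (YAW,YAW+np.pi)])
ctrl.movep([.33,-.02,.28],quat(YAW)); 
ctrl.movep([.44,.185,.25],quat(YAW))
c=snap('wrist','w1.png'); s=ctrl.sense(); print(s['t'],s['tool_pos'],s['finger_gap'],c['E'].round(3).tolist())
ctrl.move_gripper(0.0); s=ctrl.sense(); print(s['t'],ctrl.tips_ahead,s['finger_gap'],s['ft_force'])
im=cv2.imread('pics/w1.png').astype(int)
m=(im.min(2)>130).astype(np.uint8)
cs,_=cv2.findContours(m,cv2.RETR_EXTERNAL,cv2.CHAIN_APPROX_NONE)
for k in sorted(cs,key=cv2.contourArea)[-3:]:
    w=pix2w('w1',k[:,0],.05)[:,:2]; print(cv2.boundingRect(k),cv2.minAreaRect((w*1000).astype(np.float32)))
E
```

```text
[array([ 1.46765819e-01,  3.18937550e-01,  1.50621708e+00, -4.44089210e-16,
        1.31643803e+00,  1.59538910e+00]), array([ 0.14676582,  0.31893755,  1.50621708,  0.        ,  1.31643803,
       -1.54620356])]
3.0667 [0.44013452 0.1837352  0.25038312] 1.0004116233602267 [[0.122, -0.942, -0.313, 0.52], [-0.993, -0.115, -0.039, 0.195], [0.0, 0.316, -0.949, 0.368], [0.0, 0.0, 0.0, 1.0]]
3.8333 0.025 0.001209611559468225 [ 0.2157251   0.37113582 -0.30415598]
(591, 196, 49, 131) ((425.6142883300781, -71.32972717285156), (118.0181655883789, 45.10988998413086), 21.5104923248291)
(461, 141, 130, 61) ((495.0531005859375, 29.225688934326172), (38.068416595458984, 100.55743408203125), 12.99702262878418)
(270, 32, 87, 219) ((490.71588134765625, 191.52737426757812), (158.52381896972656, 60.00136184692383), 7.0450215339660645)
```

View pics/w1.png

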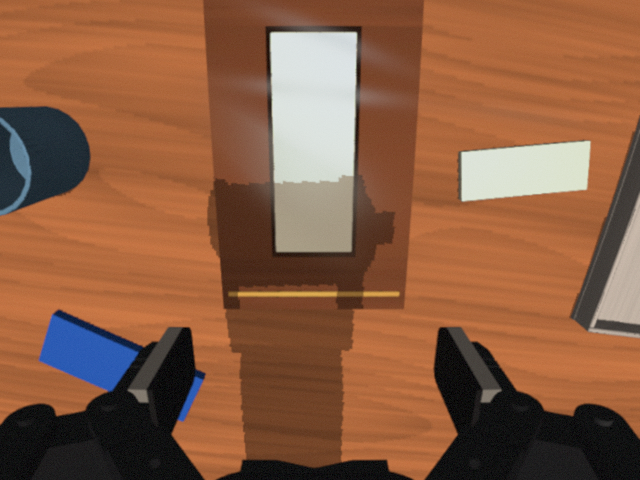

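The wrist picture shows the tile whole and flush in its well, pixels (270..357, 32..251). The centre is about (0.490, 0.192) and the yaw is 7°. Next I'll feel the far (+x) end lightly.

```bash
cat >> h.py <<'E'
C=np.array([.4897,.192]);U=np.array([np.cos(YAW),np.sin(YAW)])
def press(sgn,zstart=.085,limit=8,maxdepth=.0165):
    p=C+U*.06*sgn; q=quat(YAW)
    ctrl.movep([*p,.12],q); ctrl.move_straight([*p,zstart],.1); ctrl.wait(.1)
    f0=ctrl.sense()['ft_force'][2]; z=zstart; zc=None; log=[]
    while True:
        z-=.001; ctrl.move_straight([*p,z],.02); ctrl.wait(.03)
        s=ctrl.sense(); f=s['ft_force'][2]-f0; zt=s['tool_pos'][2]-.025; log.append((round(zt*1e3,1),round(f,1)))
        if zc is None and f>1.8: zc=zt
        if f>limit or (zc and zc-zt>maxdepth) or zt<.028: break
    print('sgn',sgn,'contact z',zc,log,'t',s['t']); return zc,zt,f,p
E
python3 - <<'E'
from h import *
zc,zt,f,p=press(1)
if zc and zc-zt<.005:
    ctrl.move_straight([*p,.12],.15)
    zc,zt,f,p=press(-1)
E
```

```text
sgn 1 contact z 0.049294177980791866 [(np.float64(59.2), np.float64(0.5)), (np.float64(57.9), np.float64(0.1)), (np.float64(56.9), np.float64(0.4)), (np.float64(55.9), np.float64(0.3)), (np.float64(55.0), np.float64(0.9)), (np.float64(54.0), np.float64(-0.1)), (np.float64(52.9), np.float64(0.6)), (np.float64(52.0), np.float64(0.3)), (np.float64(51.0), np.float64(1.0)), (np.float64(50.0), np.float64(0.4)), (np.float64(49.3), np.float64(4.4)), (np.float64(48.7), np.float64(7.5)), (np.float64(48.2), np.float64(12.7))] t 8.8333
sgn -1 contact z 0.04896223209665911 [(np.float64(59.2), np.float64(-0.1)), (np.float64(58.0), np.float64(-0.4)), (np.float64(56.9), np.float64(-1.2)), (np.float64(56.0), np.float64(-0.3)), (np.float64(55.0), np.float64(0.3)), (np.float64(54.0), np.float64(-0.7)), (np.float64(52.9), np.float64(0.2)), (np.float64(52.0), np.float64(-0.5)), (np.float64(50.9), np.float64(-0.6)), (np.float64(49.9), np.float64(-1.2)), (np.float64(49.0), np.float64(2.3)), (np.float64(47.9), np.float64(2.0)), (np.float64(46.9), np.float64(1.3)), (np.float64(45.9), np.float64(1.9)), (np.float64(44.9), np.float64(1.5)), (np.float64(43.9), np.float64(2.1)), (np.float64(42.9), np.float64(2.5)), (np.float64(41.9), np.float64(2.0)), (np.float64(40.9), np.float64(1.9)), (np.float64(39.9), np.float64(1.9)), (np.float64(38.9), np.float64(1.9)), (np.float64(37.9), np.float64(2.3)), (np.float64(36.9), np.float64(2.4)), (np.float64(35.9), np.float64(1.9)), (np.float64(35.1), np.float64(4.6)), (np.float64(34.6), np.float64(13.6))] t 17.8167
```

The far (+x) end bears on the pad: 12.7 N at about 2 mm. The near (-x) end gave at about 2 N down to the stop, so the +x end should now be up. I'll back off, go to the pre-grasp and look.

```bash
cat >> h.py <<'E'
def tipped(xl,zl,a=.28,zp=.0377):
    x=xl*np.cos(a)-zl*np.sin(a); return np.array([*(C+U*x),zp+xl*np.sin(a)+zl*np.cos(a)])
E
python3 - <<'E'
from h import *
s=ctrl.sense(); p=s['tool_pos']; ctrl.move_straight([p[0],p[1],.13],.15)
ctrl.move_gripper(.9,force=90)
q=quat(YAW,-.28)
ctrl.movep(tipped(.066,.0215+.05),q)
c=snap('wrist','w2.png'); snap('side','s2.png'); s=ctrl.sense(); print(s['t'],s['tool_pos'],s['finger_gap'])
a=cv2.imread('pics/s2.png')[215:315,235:365]
im=np.hstack([cv2.resize(cv2.imread('pics/w2.png'),(400,300)),cv2.resize(a,(390,300),interpolation=cv2.INTER_CUBIC)])
cv2.imwrite('pics/v2.png',im)
E
```

```text
19.7583 [0.53222619 0.19729155 0.12464571] 0.9028252594814464
```

View pics/v2.png

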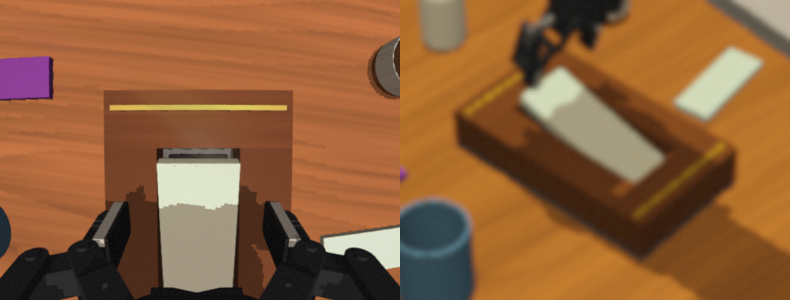

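The left half (wrist) shows the +x end raised, with its edge at (198,160) and centred between the jaws (about 128 and 268). The right half (side) confirms the tilt. Next: descend, grip and lift.

Run:
```python
from h import *
g=tipped(.066,.0215)
ctrl.move_straight(g+[0,0,.0] ,.06); s=ctrl.sense(); print('down',s['ft_force'],s['tool_pos'],g)
ctrl.move_gripper(0.0,force=90); s=ctrl.sense(); print('grip',s['finger_gap'],s['ft_force'],s['t'])
if s['finger_gap']>.6:
    ctrl.move_straight(g+[0,0,.03],.05); s=ctrl.sense(); print(s['finger_gap'],s['ft_force'])
    ctrl.move_straight(g+[0,0,.10],.1); ctrl.wait(.1)
    s=ctrl.sense(); print('lift',s['finger_gap'],s['ft_force'],s['torque'],s['t'])
    snap('side','s3.png'); snap('wrist','w3.png')
    a=cv2.imread('pics/s3.png')[185:315,225:365]
    cv2.imwrite('pics/v3.png',np.hstack([cv2.resize(cv2.imread('pics/w3.png'),(400,300)),cv2.resize(a,(390,300))]))
```

```text
down [-0.32901612  0.45861217 -0.30864116] [0.54690083 0.19903308 0.07694116] [0.54675951 0.19900603 0.07660216]
grip 0.6728398462847605 [-1.07070715 -1.93214162  3.66992399] 21.0417
0.6727345336406333 [-1.00475486  0.02037559 -2.0176989 ]
lift 0.6714250635444499 [ 0.5511062  -0.03300388 -2.20763961] [0.04135731 0.13156403 0.00713216] 22.7417
```

View pics/v3.png

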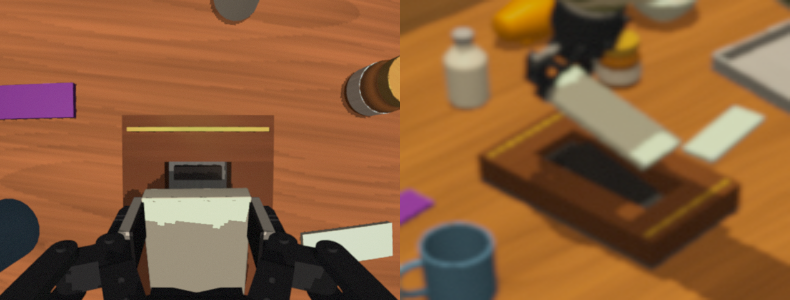

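The tile is held squarely by its raised end and the well is empty (right half, around (600,170)). Now I'll carry it level over the tray and lower it by feel.

Run:
```python
from h import *
s=ctrl.sense(); p=np.array(s['tool_pos'])
T=np.array([.486,-.18])+U*.066; q=quat(YAW)
ctrl.movep([.55,.05,.19],quat(YAW,-.14)); ctrl.movep([*T,.17],q); ctrl.move_straight([*T,.06],.1)
ctrl.wait(.15); s=ctrl.sense(); f0=np.mean([s['ft_force'][2]]); print(s['t'],s['finger_gap'],f0)
snap('side','s4.png'); snap('scene','c4.png')
a=cv2.imread('pics/s4.png')[165:265,320:450]; b=cv2.imread('pics/c4.png')[160:280,160:316]
cv2.imwrite('pics/v4.png',np.hstack([cv2.resize(b,(390,300)),cv2.resize(a,(390,300))]))
```

```text
25.7833 0.6718509088283713 -2.3731538287442957
```

View pics/v4.png

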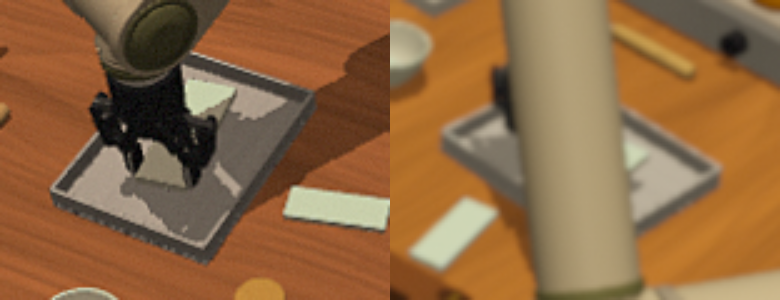

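The left half shows the tile level, low and well inside the tray walls, at about (185,140). I'll lower it until contact and release.

Run:
```python
from h import *
p=np.array(ctrl.sense()['tool_pos']); f0=ctrl.sense()['ft_force'][2]; T=[p[0],p[1]]
ctrl.move_straight([*T,.035],.06); z=.035; log=[]
while z>.0215:
    z-=.001; ctrl.move_straight([*T,z],.02); ctrl.wait(.03); s=ctrl.sense(); f=s['ft_force'][2]-f0; log.append((round(z*1e3),round(f,1)))
    if f>4: break
print(log)
ctrl.move_gripper(.85); ctrl.wait(.2); print(ctrl.sense()['finger_gap'])
ctrl.move_straight([*T,.15],.1); ctrl.movep([.40,-.08,.32],quat(YAW))
snap('scene','c5.png'); snap('side','s5.png'); s=ctrl.sense(); print(s['t'],s['ft_force'])
im=cv2.imread('pics/c5.png'); c=im[190:258,195:280].astype(int)
a=cv2.imread('pics/s5.png')[165:265,320:450]; b=im[160:280,160:316]
cv2.imwrite('pics/v5.png',np.hstack([cv2.resize(b,(390,300)),cv2.resize(a,(390,300))]))
```

```text
[(34, np.float64(-1.1)), (33, np.float64(-1.5)), (32, np.float64(-0.5)), (31, np.float64(-0.2)), (30, np.float64(-1.6)), (29, np.float64(-0.4)), (28, np.float64(-0.3)), (27, np.float64(7.0))]
0.849728611519347
31.6667 [ 0.44721554  0.82399465 -0.74811181]
```

View pics/v5.png

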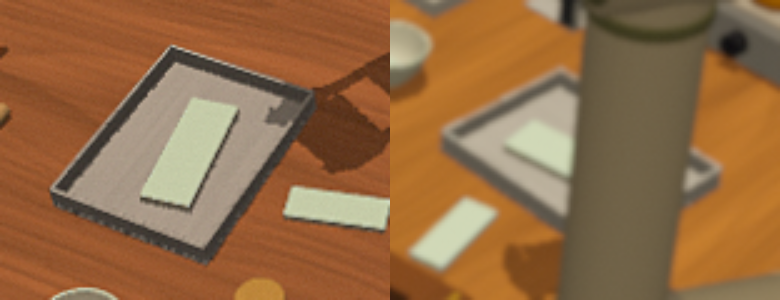

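The tile lies flat in the middle of the tray (left half, about (190,153)), clear of the walls, and the robot is clear of everything. Handing in.

Run:
```python
from h import *
ctrl.finish_job(); print(ctrl.sense()['t'])
```

```text
the job is handed in; nothing more can be done
the job is handed in; nothing more can be done
```

The white tile now lies flat in the wash tray and the job is handed in; the simulator reports no verdict.

- **Finding the giving end:** The +x end did not give: it sank about 2 mm at 12.7 N, so I backed off. The -x end gave at about 2 N (3 to 5 N was stated). It sank 15 mm to the rocker's stop, where the force peaked at 13.6 N.
- **Gripping and lifting:** I gripped the raised +x end across its width with the tool tilted 0.28 rad and a 90 N grip. The wrist force stayed steady during the lift and the gap stayed at 0.67, so there was no sign of slip.
- **Laying it down:** I carried the tile level to the tray and lowered it in 1 mm steps until it touched the floor (7 N), then released it.

The last pictures, at 31.7 s, show the tile flat near the tray's middle and clear of the walls, with the robot well away. I judged "flat" and "in the middle" by eye and did not measure the tile's final pose. I also did not compare the bystanders' positions before and after; nothing suggested they had been touched. No check failed. The only disagreement was about 3 mm between the scene and side cameras on the tile's position, which the wrist camera settled.

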